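# Change the church over from mains to generator at the interlocked supply console

### The arm

A 6-joint arm with a two-finger parallel gripper is mounted at the origin on the work surface. World frame = base frame: x ahead of the robot, y to its left, z up, the work surface at z = 0. Lengths are in m, angles in rad, forces in N, time in s.
With the tool pointing down it reaches from about 0.375 to 0.9 m from the base axis. Payload 3.1 kg.
Tool frame: the origin (TCP) lies at the very end of the fingers, on their centre line; the grasp point (between the pads) lies 19 mm behind it; z points along the fingers, y is the direction in which the jaws open and shut (so a half turn about z gives the same grasp; the last joint's range is limited). The gripper opens to 87 mm and grips with 3 to 60 N. Pads are 19 mm wide; open, the fingers measure 117 mm over their backs; the gripper's body (75 mm by 190 mm) begins 51 mm behind the grasp point.
Start: joints at [-1.405, 0.527, 1.433, -0, 1.181, -0.178], TCP at [0.211, -0.588, 0.223] pointing down, gripper open.
Joint ranges: [-3.08, 3.08], [-0.75, 2.2], [0.22, 2.44], [-1.43, 4.57], [0, 2.65], [-2.85, 2.85]. Speed limits (rad/s): [2.79, 2.79, 3.14, 3.14, 3.14, 3.14].

### API

Orientations are given as a unit quaternion [x, y, z, w].
In Python, from rig import robot gives the robot as it stands. The module is installed in compiled form; this text tells all that it offers.
- The arm moves only by the tool send_rows, never from a script. Its argument "deltas" is a list of rows, each an object of numbers: "tx", "ty", "tz": the shift along the tool's x, y, z in cm; "rx", "ry", "rz": the turn, a rotation vector about the tool's x, y, z in rad. A call has 1 to 5 rows; each row is the pose to reach, as a shift and turn from the pose commanded when the call began, along the tool's axes at that moment; what a row does not reach only later rows make up. A row lasts 1/12 s, in which the tool goes at most 41.7 mm and 7.16 degrees, less where a joint would pass 70% of its speed; a pose out of reach is approached as far as the arm can. A call with a gripper value outside its range is refused whole. "claw" is the finger opening in cm, from 0 to 8.7, set as the call begins (left out, the last holds). The fingers move at their own pace and stop on an object; "squeeze" is the grip in N (left out, the last holds). Time passes only in rows, so rows that repeat a pose let the fingers close. It gives the time, the measured TCP pose, the force and the opening at its end, in the units of the state.
- robot.get_obs(): the state, without advancing time (a new reading comes with each control period).
- robot.camera(name): name is "scene" or "top" or "wrist"; returns a dict with "color" (480x640x3 uint8, red, green, blue), "z_map" (480x640 float32, m along the optical axis (not along the pixel's ray), 0 where there is no reading), "intrinsics" (3x3 intrinsics, pixels), "R" (3x3) and "t" (3): a world point X has camera coordinates R X + t; the wrist camera has in their place "tool_from_camera" (4x4, takes a point from camera to tool coordinates, whose origin is the TCP and whose axes are the flange's). Camera axes: x right, y down, z forward; pixel columns grow to the right and rows downward; lengths in m; the calibration is good to about 2 mm. A picture is of the moment at which its call begins: read the wrist's pose just before it.
- robot.hand_in(): hands the job in, once; it reports no verdict.
Trained networks look in the newest picture that a camera, given by its name, has taken for a name from the list of things; names that differ only in an ending like _2 or _b are one class to them, and where a whole thing is asked for, a point or a joint stands for the part that bears it (a point fixed in the world has none). Each returns a list of dicts, best first, with "p" (0 to 1); they miss things now and then, are a little off and sometimes report something else, mostly with a low value. They report only what shows in the picture. A call takes as long as a camera call.
- robot.outline_of(label, camera): "pixels" (480x640 bool, what is visible of it) and "xy" ([column, row] in pixels, amid what is visible of it).
- robot.tip_of(label, camera): "xy" ([column, row] in pixels: a listed point, or the origin of a listed thing).
The state is a dict: "time": time; "q": joint angles; "joint_velocities": joint speeds; "joint_torque": joint torques, N m; "position": TCP position; "tool_rot": TCP orientation; "ft_force": force on the tool from outside, world axes, zero at the start; "moment": the same for the moment, N m; "grip_width": finger opening in m.
Only numpy, scipy, OpenCV 4.12 (cv2) and the standard library are available. Lean on these libraries where they do the work, as an engineer would, in place of code of your own. Each camera call takes 0.05 s, during which the arm holds its last target.

### The job

The mains has failed: change the church over to the generator at the console on the sacristy counter. The three supply levers are interlocked by the sliding red gate plate, so throw the black mains lever fully off (towards the robot, where the operator stands), slide the plate along until its notch stands in line with the yellow generator lever, and throw that lever fully on; never force a lever that is blocked. Leave the blue battery lever off and the small outgoing breakers on, and do not disturb the things standing around the console.

Things in the scene. Friction and masses are not known exactly. Their poses are not given: they have to be found in the camera images.
- console: Grey steel desk console, fixed, about 220 (x) by 390 (y) mm. Origin: its underside, straight below the middle lever slot; x points away from the operator, y to the left along the row of levers, z up. Its face rises away from the operator at 10 degrees, 75 mm above the counter on the line of lever slots, and reaches 85 mm before and 135 mm beyond it. Plate guides stand up to 12 mm off the face.
- mains_breaker: Breaker of the BLACK mains lever, fixed in any of the three places of the row, 55 mm apart along the console's y. Origin: on the sloping face, in the middle of its lever slot; axes as the console's. Its lever turns about a level axis parallel to y, 20 mm under the face, and is 74 mm long from that axis. The pilot lamp before it is only a lens and stays dark.
- generator_breaker: Breaker of the YELLOW generator lever; fixed, origin and axes as for the mains breaker.
- battery_breaker: Breaker of the BLUE battery lever; fixed, origin and axes as for the mains breaker.
- mains_lever (a joint): Black lever: 0 rad = fully off, leaning 25 degrees from the face's normal towards the operator; 0.87 = fully on, leaning 25 degrees away; starts on or tripped (above 0.4). Shank 8 thick, 14 mm wide; coloured grip 12 thick, 18 mm wide, 40 mm long; its end stands 47 mm off the face. Moves at 3 to 6 N pushed near its end, stays where left, hard stops at both ends.
- generator_lever (a joint): Yellow lever, same make and values as the mains lever; starts off (0).
- battery_lever (a joint): Blue lever, same make and values as the mains lever; starts off (0) and stays off.
- mains_tip (a point): Middle of the end of the black lever; moves with it.
- generator_tip (a point): Middle of the end of the yellow lever; moves with it.
- battery_tip (a point): Middle of the end of the blue lever; moves with it.
- gate_plate: Red steel plate 246 (y) by 51 by 5 mm in guides on the face; slides only along y at 2 to 5 N; end stops 2 mm past the outer levers. It blocks levers that are off after about 0.2 rad, save the one at its only notch: 28 mm wide, open to the operator. A lever not fully off holds it by the notch. Origin: middle of the notch, plate's underside, level in y with the lever it frees.
- gate_knob (a point): Middle of the black knob on the gate plate, by which it is pushed: upright, 20 mm across, 30 mm high; 30 mm to the left (+y) of the middle of the notch, 34 mm beyond the line of lever slots, 20 mm above the plate's underside. Nothing stands beside it once all levers are off. The notch is in line when it is within 5 mm of the lever's middle.
- outgoing1 (a joint): Rightmost of four small grey breaker toggles in a black block on the console, 100 mm beyond the line of the lever slots, standing 26 mm off the face; 0 = on, leaning away from the operator, 0.8 = off. Stays on.
- outgoing2 (a joint): Second outgoing toggle from the right, as outgoing1.
- outgoing3 (a joint): Third outgoing toggle from the right, as outgoing1.
- outgoing4 (a joint): Leftmost outgoing toggle, as outgoing1.
- bronze_cross: Bystander: bronze hand cross lying flat, 120 by 72 by 10 mm; origin at its underside.
- lunette_case: Bystander: round lacquered brass lunette case, 76 mm across, 30 mm high; origin at the centre of its underside.
- votive: Bystander: ruby glass votive holder, 68 mm across, 75 mm high; origin at the centre of its underside.
- taper_holder: Bystander: turned boxwood taper holder, 68 mm across, 70 mm high; origin at the centre of its underside.
- altar_bell: Bystander: brass hand bell with a wooden handle, 64 mm across, 98 mm high; origin at the centre of its underside.
- cruet: Bystander: glass cruet with a metal stopper, 62 mm across, 113 mm high; origin at the centre of its underside.

How it is judged:
On the way, in this order (a step that is already met when the one before it is completed fails the run):
1. the black mains lever is thrown fully off (value of joint mains_lever below 0.1 rad), for 0.2 s.
2. the gate plate's notch stands in line with the yellow generator lever, which is still off (y of gate_plate in the frame of generator_breaker between -0.0085 and 0.0085 m and value of joint generator_lever below 0.25 rad), for 0.1 s.
3. the yellow generator lever is thrown fully on (value of joint generator_lever above 0.77 rad), for 0.2 s.
At the end, for the whole second after the job is handed in: The yellow generator lever is fully on (above 0.77 rad of its 0.87), the black mains and blue battery levers are fully off (below 0.1 rad), the plate rests with its notch around the generator lever (within 8.5 mm of its line), and the four outgoing toggles are still on (below 0.2 rad) (value of joint generator_lever above 0.77 rad and value of joint each of mains_lever, battery_lever below 0.1 rad and y of gate_plate in the frame of generator_breaker between -0.0085 and 0.0085 m and linear speed of gate_plate below 0.01 m/s and value of joint each of outgoing1, outgoing2, outgoing3, outgoing4 below 0.2 rad); the robot touches nothing.
It fails at once if the battery lever is switched on (value of joint battery_lever above 0.4 rad).
It fails at once if a lever is forced: the robot presses on it with more than 60 N (contact force between any of the arm, the fingers and mains_breaker above 60 N or contact force between any of the arm, the fingers and generator_breaker above 60 N or contact force between any of the arm, the fingers and battery_breaker above 60 N).
It fails at once if an outgoing breaker is switched off (value of joint any of outgoing1, outgoing2, outgoing3, outgoing4 above 0.5 rad).
It fails at once if a thing beside the console is pushed more than 25 mm or knocked over (distance of any of bronze_cross, lunette_case, votive, taper_holder, altar_bell, cruet from where it was at the start of the episode above 0.025 m or angle between any of votive, taper_holder, altar_bell, cruet's own z axis and vertical above 0.6 rad).
It also fails if it takes over 48 s, if anything falls off the work surface, if the arm or the gripper's body presses on something with over 40 N, if the wrist force passes 120 N, or if a joint passes its speed limit or range.

## Working session

There is one attempt and no reset: what is moved stays moved. The work goes in short steps, Python scripts to look and compute and a tool call to move; the robot and the scene stay as the last step left them, time stands still between calls to the robot, and variables do not carry over. Pictures are saved under pics/ and viewed, and the job is handed in when it is done.

Besides the shell and the picture viewer there is one more tool, called after ">>>" by a JSON object that holds its "fn" and its "kwargs". send_rows: Moves the arm, as the interface text tells. Its arguments: {"type":"object","properties":{"deltas":{"type":"array","items":{"type":"object","properties":{"tx":{"type":"number"},"ty":{"type":"number"},"tz":{"type":"number"},"rx":{"type":"number"},"ry":{"type":"number"},"rz":{"type":"number"}}}},"claw":{"type":"number"},"squeeze":{"type":"number"}},"required":["deltas"]}

```bash
mkdir -p pics
python3 - <<'E'
from rig import robot
import cv2,numpy as np
o=robot.get_obs();print({k:np.round(v,3) for k,v in o.items()})
for n in ["scene","top"]:
    c=robot.camera(n);cv2.imwrite(f"pics/{n}0.png",c["color"][:,:,::-1]);np.savez(f"{n}0.npz",**c)
    K,R,t=c["intrinsics"],c["R"],c["t"]
    for l in ["console","mains_breaker","generator_breaker","battery_breaker","mains_tip","generator_tip","battery_tip","gate_plate","gate_knob","outgoing1","outgoing4"]:
        r=robot.tip_of(l,n)
        for d in r[:2]:
            u,v=d["xy"];z=c["z_map"][int(v),int(u)]
            X=R.T@(z*np.linalg.inv(K)@[u,v,1]-t)
            print(n,l,np.round(d["xy"],1),round(d["p"],2),np.round(X,4))
print(robot.get_obs()["time"])
E
```

```text
{'time': np.float64(0.0), 'q': array([-1.405,  0.528,  1.434, -0.   ,  1.181, -0.178]), 'joint_velocities': array([-0.   ,  0.   ,  0.   , -0.001,  0.001, -0.   ]), 'joint_torque': array([-1.0000e-03, -4.4004e+01, -1.7659e+01,  6.3000e-02,  5.8000e-02,
       -0.0000e+00]), 'position': array([ 0.211, -0.587,  0.222]), 'tool_rot': array([ 0.985,  0.172,  0.   , -0.001]), 'ft_force': array([0.031, 0.92 , 0.02 ]), 'moment': array([ 0.   , -0.001, -0.021]), 'grip_width': np.float64(0.087)}
scene console [336.4 249.6] 0.98 [0.6091 0.0745 0.1003]
scene mains_breaker [361.1 235.7] 0.62 [0.5788 0.1399 0.0989]
scene mains_breaker [375.1 241.6] 0.57 [0.6016 0.1695 0.1021]
scene generator_breaker [315.  233.2] 0.88 [0.5467 0.0322 0.0837]
scene battery_breaker [337.2 232.4] 0.58 [0.5511 0.0866 0.0818]
scene mains_tip [361.2 228.5] 0.44 [0.5774 0.1383 0.1301]
scene mains_tip [314.7 237.1] 0.38 [0.5553 0.0303 0.0798]
scene generator_tip [314.4 213.7] 0.42 [0.4404 0.0462 0.0064]
scene battery_tip [338.1 213.6] 0.7 [0.4854 0.1002 0.0634]
scene battery_tip [358.  231.4] 0.6 [0.5503 0.139  0.0729]
scene gate_plate [360.2 233.8] 0.81 [0.5868 0.1347 0.1221]
scene gate_knob [314.9 317.8] 0.72 [0.7495 0.0026 0.0409]
scene gate_knob [376.4 239.5] 0.71 [0.6012 0.172  0.1106]Traceback (most recent call last):
  File "<stdin>", line 8, in <module>
ValueError: it knows: altar_bell, battery_breaker, battery_tip, bronze_cross, console, cruet, gate_knob, gate_plate, generator_breaker, generator_tip, lunette_case, mains_breaker, mains_tip, taper_holder, votive
```

```bash
cat > h.py <<'E'
from rig import robot
import cv2,numpy as np
def look(n,tag,ls):
    c=robot.camera(n);cv2.imwrite(f"pics/{n}{tag}.png",c["color"][:,:,::-1]);np.savez(f"{n}{tag}.npz",**c)
    K,R,t=c["intrinsics"],c["R"],c["t"]
    for l in ls:
        for d in robot.tip_of(l,n)[:2]:
            u,v=d["xy"];z=c["z_map"][int(v),int(u)]
            X=R.T@(z*np.linalg.inv(K)@[u,v,1]-t)
            print(n,l,np.round(d["xy"],1),round(d["p"],2),np.round(X,4))
    return c
E
python3 - <<'E'
from h import *
c=look("top","0",["console","mains_breaker","generator_breaker","battery_breaker","mains_tip","generator_tip","battery_tip","gate_plate","gate_knob","altar_bell","cruet","votive","taper_holder","lunette_case","bronze_cross"])
c2=np.load("scene0.npz") if 0 else None
im=cv2.imread("pics/top0.png");print(c["R"],c["t"],c["intrinsics"])
im=cv2.imread("pics/scene0.png");cv2.imwrite("pics/scene0z.png",cv2.resize(im[140:380,220:480],(780,720))[:600])
E
```

```text
top console [293.9 252.1] 0.75 [0.5561 0.0784 0.0795]
top console [266.2 252.7] 0.66 [0.5547 0.1384 0.0757]
top mains_breaker [264.9 245.7] 0.75 [0.5679 0.1383 0.108 ]
top generator_breaker [313.9 252.1] 0.83 [0.5565 0.0354 0.0777]
top battery_breaker [290.2 253.1] 0.75 [0.5541 0.0865 0.0768]
top battery_breaker [423.3 289.9] 0.42 [ 0.4757 -0.2091  0.0319]
top mains_tip [421.4 292.7] 0.46 [ 0.4693 -0.2062  0.0242]
top mains_tip [264.6 243.2] 0.45 [0.5721 0.1374 0.1245]
top generator_tip [318.3 270.5] 0.72 [0.5163 0.0256 0.1153]
top battery_tip [289.4 268.9] 0.66 [0.5193 0.0858 0.1171]
top gate_plate [264.6 249.8] 0.55 [0.5612 0.1424 0.0705]
top gate_knob [251.2 234. ] 0.57 [0.5915 0.1661 0.119 ]
top gate_knob [267.2 247.7] 0.47 [0.5644 0.1345 0.0957]
top altar_bell [327.4 173.9] 0.78 [0.733  0.0067 0.048 ]
top cruet [269.8 172.9] 0.85 [0.7295 0.1331 0.0729]
top votive [155.1 275.5] 0.79 [0.5046 0.3957 0.0068]
top taper_holder [163.3 205.3] 0.56 [0.6629 0.377  0.0228]
top lunette_case [421.1 291.8] 0.94 [ 0.4713 -0.205   0.0272]
top bronze_cross [423.2 226.2] 0.57 [ 0.6203 -0.2132  0.0144]
[[ 0.00543546 -0.99988921  0.01385704]
 [-0.9971928  -0.00645462 -0.07459799]
 [ 0.07467917 -0.01341266 -0.99711741]] [0.00367604 0.59334831 1.25990943] [[566.90209985   0.         326.69150752]
 [  0.         566.90209985 237.08783266]
 [  0.           0.           1.        ]]
```

View pics/scene0.png

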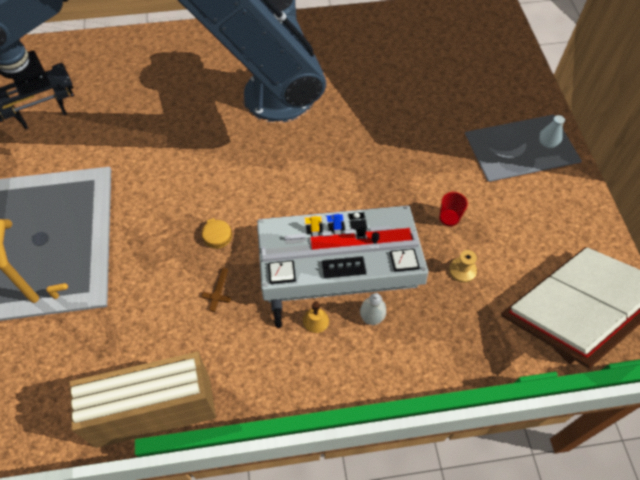

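View pics/scene0z.png

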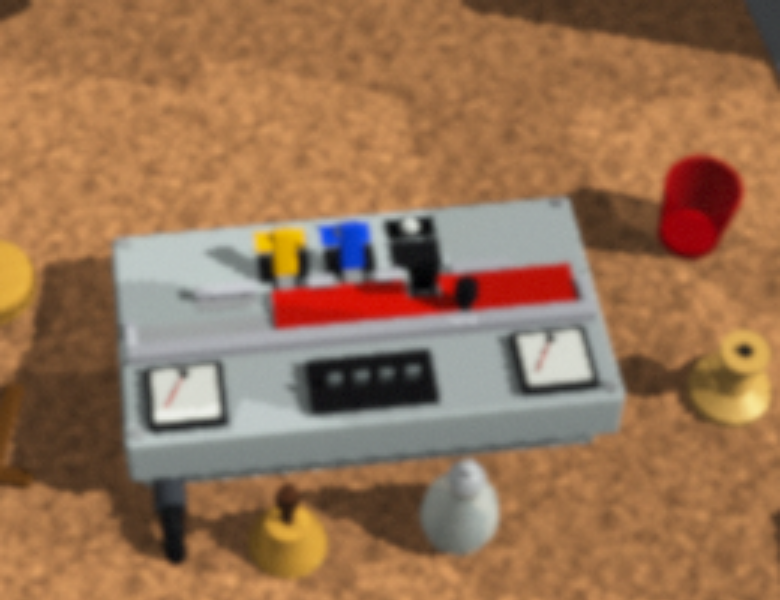

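View pics/top0.png

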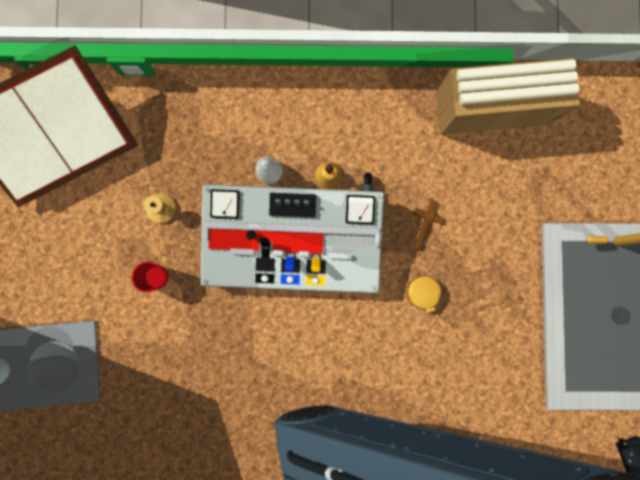

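The black mains lever is on at the left, (264,243) in top. The blue one is off in the middle at (290,269), and the yellow one is off on the right at (317,270). The knob is at (251,234), left of the mains lever. Next I'll fit the console's pose.

Run:
```python
from h import *
for n in ["top","scene"]:
    c=look(n,"1",[]);K,R,t=c["intrinsics"],c["R"],c["t"]
    m=robot.outline_of("console",n)[0];print(n,m["p"],m["pixels"].sum())
    z=c["z_map"];vv,uu=np.mgrid[:480,:640]
    P=((np.stack([uu,vv,np.ones_like(uu)],-1)@np.linalg.inv(K).T)*z[...,None]-t)@R
    # region of console: points above z .045 near
    s=(z>0)&(P[...,2]>.045)&(P[...,2]<.1)&(P[...,0]>.45)&(P[...,0]<.7)&(P[...,1]>-.13)&(P[...,1]<.3)
    Q=P[s]
    # ransac-like plane
    w=np.ones(len(Q),bool)
    for i in range(12):
        A=np.c_[Q[w,:2],np.ones(w.sum())];co=np.linalg.lstsq(A,Q[w,2],rcond=None)[0]
        r=Q[:,2]-np.c_[Q[:,:2],np.ones(len(Q))]@co;w=abs(r)<(.012 if i<4 else .004)
    print("plane",co,"tilt",np.degrees(np.arctan(np.hypot(*co[:2]))),"yaw",np.degrees(np.arctan2(co[1],co[0])),w.sum())
    rect=cv2.minAreaRect((Q[w,:2]*1000).astype(np.float32));print(rect,cv2.boxPoints(rect))
    col=c["color"].astype(int)
    r,g,b=col[...,0],col[...,1],col[...,2]
    box=(z>0)&(P[...,0]>.45)&(P[...,0]<.7)&(P[...,1]>-.13)&(P[...,1]<.3)&(P[...,2]>.06)
    for nm,mk in dict(yel=(r>170)&(g>130)&(b<90),blue=(b>120)&(r<80),red=(r>150)&(g<60)&(b<60)).items():
        q=P[mk&box];print(nm,len(q),np.median(q,0).round(4),q.min(0).round(4),q.max(0).round(4))
        if nm=="red": print(cv2.minAreaRect((q[:,:2]*1000).astype(np.float32)))
        hi=q[q[:,2]>.10]
        if len(hi):print("  hi",len(hi),hi.mean(0).round(4))
```

```text
top 0.85 14008
plane [ 0.17416578 -0.00546078 -0.02205867] tilt 9.884621141336423 yaw -1.7958598913008863 10191
((583.9894409179688, 84.94097900390625), (389.3161926269531, 216.1556396484375), 88.03655242919922) [[ 469.3057   -105.89987 ]
 [ 685.3344   -113.305786]
 [ 698.6732    275.78183 ]
 [ 482.64447   283.18774 ]]
yel 191 [0.5052 0.0325 0.071 ] [0.4877 0.0152 0.0603] [0.5434 0.0523 0.1213]
  hi 70 [0.5258 0.0324 0.1122]
blue 200 [0.5212 0.0869 0.0939] [0.4897 0.0695 0.0602] [0.5479 0.1068 0.121 ]
  hi 83 [0.5267 0.0867 0.1122]
red 1744 [0.5811 0.1234 0.0844] [0.5543 0.0181 0.0755] [0.6043 0.2604 0.1114]
((579.909423828125, 139.13194274902344), (242.24951171875, 42.23168182373047), 87.46692657470703)
  hi 1 [0.5816 0.1652 0.1114]
scene 0.92 11079
plane [ 0.16683588 -0.00382027 -0.0149038 ] tilt 9.474192846332459 yaw -1.3117496686569918 5368
((586.83056640625, 86.11882781982422), (389.4031677246094, 220.46810913085938), 88.12763977050781) [[ 470.29388 -104.87713]
 [ 690.6442  -112.0805 ]
 [ 703.36725  277.11478]
 [ 483.0169   284.31815]]
yel 154 [0.5286 0.0318 0.1002] [0.4884 0.0139 0.061 ] [0.5468 0.0531 0.125 ]
  hi 77 [0.5305 0.0331 0.1116]
blue 160 [0.5294 0.0848 0.0998] [0.4893 0.0704 0.0618] [0.5488 0.1072 0.1245]
  hi 79 [0.532  0.0876 0.1108]
red 876 [0.5797 0.118  0.0877] [0.5517 0.0186 0.0754] [0.6013 0.2628 0.0977]
((577.0174560546875, 140.7786102294922), (243.42127990722656, 44.169193267822266), 88.13689422607422)
```

>>> {"fn": "send_rows", "kwargs": {"deltas": [{"tx": 1.5,"ty": -1.3},{"tx": 4.5,"ty": -3.9},{"tx": 8,"ty": -7},{"tx": 11.5,"ty": -10},{"tx": 15,"ty": -13}], "claw": 0, "squeeze": 20}}

```text
schema error: expected keys tx, ty, tz, rx, ry, rz
```

>>> {"fn": "send_rows", "kwargs": {"deltas": [{"tx": 3,"ty": -2.6},{"tx": 6,"ty": -5.2},{"tx": 9,"ty": -7.8},{"tx": 12,"ty": -10.4},{"tx": 15,"ty": -13}]}}

```text
schema error: expected keys tx, ty, tz, rx, ry, rz
```

>>> {"fn": "send_rows", "kwargs": {"deltas": [{"tx": 3,"ty": -2.6},{"tx": 6,"ty": -5.2},{"tx": 9,"ty": -7.8},{"tx": 12,"ty": -10.4},{"tx": 15,"ty": -13}]}}

```text
schema error: expected keys tx, ty, tz, rx, ry, rz
```

>>> {"fn": "send_rows", "kwargs": {"deltas": [{"tx": 3,"ty": -2.6},{"tx": 6,"ty": -5.2},{"tx": 9,"ty": -7.8},{"tx": 11,"ty": -10},{"tx": 12,"ty": -11}]}}

```text
schema error: expected keys tx, ty, tz, rx, ry, rz
```

>>> {"fn": "send_rows", "kwargs": {"deltas": [{"rz": -0.12},{"rz": -0.24},{"rz": -0.36},{"rz": -0.48},{"rz": -0.6}]}}

```text
schema error: expected keys tx, ty, tz, rx, ry, rz
```

>>> {"fn": "send_rows", "kwargs": {"deltas": [{"rz": -0.12},{"rz": -0.24},{"rz": -0.36},{"rz": -0.48},{"rz": -0.592}]}}

```text
schema error: expected keys tx, ty, tz, rx, ry, rz
```

>>> {"fn": "send_rows", "kwargs": {"deltas": [{"tx": 1.5,"ty": -1.3,"tz": 0,"rx": 0,"ry": 0,"rz": 0},{"tx": 4.5,"ty": -3.9,"tz": 0,"rx": 0,"ry": 0,"rz": 0},{"tx": 8,"ty": -7,"tz": 0,"rx": 0,"ry": 0,"rz": 0},{"tx": 11.5,"ty": -10,"tz": 0,"rx": 0,"ry": 0,"rz": 0},{"tx": 15,"ty": -13,"tz": 0,"rx": 0,"ry": 0,"rz": 0}], "claw": 0, "squeeze": 20}}

```text
time: 1.92
position: [0.302, -0.4258, 0.2225]
tool_rot: [0.985, 0.171, 0.0, 0.0]
ft_force: [0.5, -0.8, 0.2]
grip_width: 0.0617
```

>>> {"fn": "send_rows", "kwargs": {"deltas": [{"tx": 3,"ty": -2.6,"tz": 0,"rx": 0,"ry": 0,"rz": 0},{"tx": 6,"ty": -5.2,"tz": 0,"rx": 0,"ry": 0,"rz": 0},{"tx": 9,"ty": -7.8,"tz": 0,"rx": 0,"ry": 0,"rz": 0},{"tx": 12,"ty": -10.4,"tz": 0,"rx": 0,"ry": 0,"rz": 0},{"tx": 15,"ty": -13,"tz": 0,"rx": 0,"ry": 0,"rz": 0}]}}

```text
time: 2.33
position: [0.3995, -0.2526, 0.2228]
tool_rot: [0.985, 0.171, 0.0, 0.0]
ft_force: [0.1, 0.1, -0.5]
grip_width: 0.028
```

>>> {"fn": "send_rows", "kwargs": {"deltas": [{"tx": 3,"ty": -2.6,"tz": 0,"rx": 0,"ry": 0,"rz": 0},{"tx": 6,"ty": -5.2,"tz": 0,"rx": 0,"ry": 0,"rz": 0},{"tx": 9,"ty": -7.8,"tz": 0,"rx": 0,"ry": 0,"rz": 0},{"tx": 12,"ty": -10.4,"tz": 0,"rx": 0,"ry": 0,"rz": 0},{"tx": 15,"ty": -13,"tz": 0,"rx": 0,"ry": 0,"rz": 0}]}}

```text
time: 2.75
position: [0.4969, -0.0793, 0.2229]
tool_rot: [0.985, 0.172, 0.0, 0.0]
ft_force: [0.1, -1.4, 0.0]
grip_width: 0.0019
```

>>> {"fn": "send_rows", "kwargs": {"deltas": [{"tx": 3,"ty": -2.6,"tz": 0,"rx": 0,"ry": 0,"rz": 0},{"tx": 6,"ty": -5.2,"tz": 0,"rx": 0,"ry": 0,"rz": 0},{"tx": 9,"ty": -7.8,"tz": 0,"rx": 0,"ry": 0,"rz": 0},{"tx": 12,"ty": -10.4,"tz": 0,"rx": 0,"ry": 0,"rz": 0},{"tx": 15,"ty": -13,"tz": 0,"rx": 0,"ry": 0,"rz": 0}]}}

```text
time: 3.17
position: [0.594, 0.0939, 0.2227]
tool_rot: [0.985, 0.172, 0.0, 0.0]
ft_force: [0.4, -0.9, 0.4]
grip_width: 0.0005
```

>>> {"fn": "send_rows", "kwargs": {"deltas": [{"tx": 0,"ty": 0,"tz": 0,"rx": 0,"ry": 0,"rz": -0.12},{"tx": 0,"ty": 0,"tz": 0,"rx": 0,"ry": 0,"rz": -0.24},{"tx": 0,"ty": 0,"tz": 0,"rx": 0,"ry": 0,"rz": -0.36},{"tx": 0,"ty": 0,"tz": 0,"rx": 0,"ry": 0,"rz": -0.48},{"tx": 0,"ty": 0,"tz": 0,"rx": 0,"ry": 0,"rz": -0.6}]}}

```text
time: 3.58
position: [0.5933, 0.0922, 0.2225]
tool_rot: [0.889, 0.458, -0.0, -0.0]
ft_force: [0.1, -0.1, 0.2]
grip_width: 0.0005
```

>>> {"fn": "send_rows", "kwargs": {"deltas": [{"tx": 0,"ty": 0,"tz": 0,"rx": 0,"ry": 0,"rz": -0.12},{"tx": 0,"ty": 0,"tz": 0,"rx": 0,"ry": 0,"rz": -0.24},{"tx": 0,"ty": 0,"tz": 0,"rx": 0,"ry": 0,"rz": -0.36},{"tx": 0,"ty": 0,"tz": 0,"rx": 0,"ry": 0,"rz": -0.48},{"tx": 0,"ty": 0,"tz": 0,"rx": 0,"ry": 0,"rz": -0.592}]}}

```text
time: 4.0
position: [0.5933, 0.0919, 0.2226]
tool_rot: [0.717, 0.697, 0.0, 0.0]
ft_force: [0.2, 0.7, -0.6]
grip_width: 0.0006
```

```bash
cat >> h.py <<'E'
from scipy.spatial.transform import Rotation as Ro
O=np.array([.560,.0868,.0]);a=np.radians(-1.9)
C=np.array([[np.cos(a),-np.sin(a),0],[np.sin(a),np.cos(a),0],[0,0,1]])
def con(X): return (np.asarray(X)-O)@C
def wrist(tag,ls=[]):
    o=robot.get_obs();c=robot.camera("wrist");cv2.imwrite(f"pics/w{tag}.png",c["color"][:,:,::-1])
    Rt=Ro.from_quat(o["tool_rot"]).as_matrix();T=c["tool_from_camera"];K=c["intrinsics"];z=c["z_map"]
    vv,uu=np.mgrid[:480,:640]
    P=(np.stack([uu,vv,np.ones_like(uu)],-1)@np.linalg.inv(K).T)*z[...,None]
    P=(P@T[:3,:3].T+T[:3,3])@Rt.T+o["position"];P=con(P);P[z==0]=np.nan
    np.save(f"w{tag}.npy",P)
    for l in ls:
        for d in robot.tip_of(l,"wrist")[:2]:
            u,v=d["xy"];print(l,np.round(d["xy"],1),round(d["p"],2),np.round(P[int(v),int(u)]*1000,1))
    print("tcp con",np.round(con(o["position"])*1000,1),"t",o["time"])
    return c,P
E
python3 - <<'E'
from h import *
wrist("0",["mains_tip","generator_tip","battery_tip","gate_knob","mains_breaker","generator_breaker","battery_breaker","gate_plate"])
E
```

```text
mains_tip [303.3 173.6] 0.56 [ 17.6  55.9 129.9]
generator_tip [293.5 217.6] 0.69 [ 6.4 16.7 83.8]
battery_tip [224.8 247.6] 0.89 [-41.8   0.6 116.9]
mains_breaker [283.  167.6] 0.82 [-1.1 56.3 80.2]
battery_breaker [285.9 234.1] 0.76 [-0.3  2.7 84.5]
tcp con [ 33.1   6.2 222.6] t 4.0
```

View pics/w0.png

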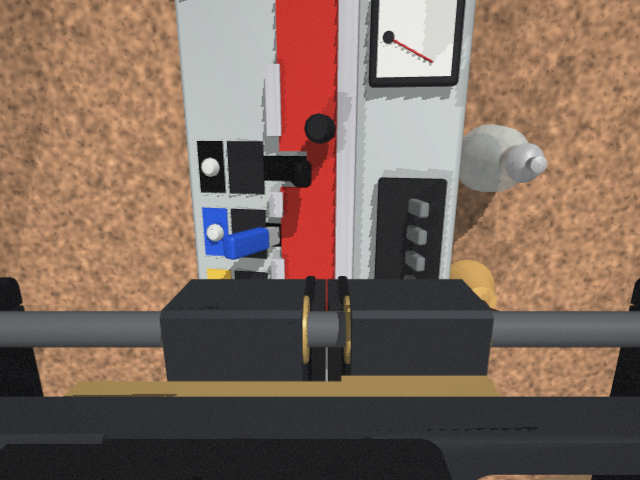

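Wrist view: the mains tip is at (303,173), which is console (18,56,130). The knob is at (319,127) and the blue lever is off at (225,248). I'll go down behind the mains lever.

>>> {"fn": "send_rows", "kwargs": {"deltas": [{"tx": 1.5,"ty": 0.7,"tz": 0,"rx": 0,"ry": 0,"rz": 0},{"tx": 4.5,"ty": 2.0,"tz": 0,"rx": 0,"ry": 0,"rz": 0},{"tx": 4.5,"ty": 2.0,"tz": 2,"rx": 0,"ry": 0,"rz": 0},{"tx": 4.5,"ty": 2.0,"tz": 5,"rx": 0,"ry": 0,"rz": 0},{"tx": 4.5,"ty": 2.0,"tz": 7,"rx": 0,"ry": 0,"rz": 0}]}}

```text
time: 4.87
position: [0.6144, 0.1368, 0.151]
tool_rot: [0.719, 0.695, -0.0, -0.0]
ft_force: [-0.2, -0.6, -0.3]
grip_width: 0.0002
```

Run:
```python
from h import *
P=np.load("w0.npy")*1000
q=P[118:137,310:330].reshape(-1,3);q=q[q[:,2]>105];print("knob top",np.nanmedian(q,0),np.nanmin(q,0),np.nanmax(q,0))
print(P[60,305],P[60,345],P[100,272],P[200,240], "tips", P[167,300])
wrist("1")
```

```text
knob top [ 28.3679853   85.61110039 119.35585591] [ 21.88929499  79.74797982 112.37961894] [ 34.82083859  91.77746035 121.55437357]
[ 17.24071285 133.00939912  86.33341018] [ 45.6450471  130.86847719  98.89050402] [ -7.28099897 105.44474461  87.87255086] [-38.67909354  28.30024255  70.79317419] tips [ 15.70339035  59.85458787 130.66259674]
tcp con [ 52.7  51.8 151. ] t 4.8667
```

View pics/w1.png

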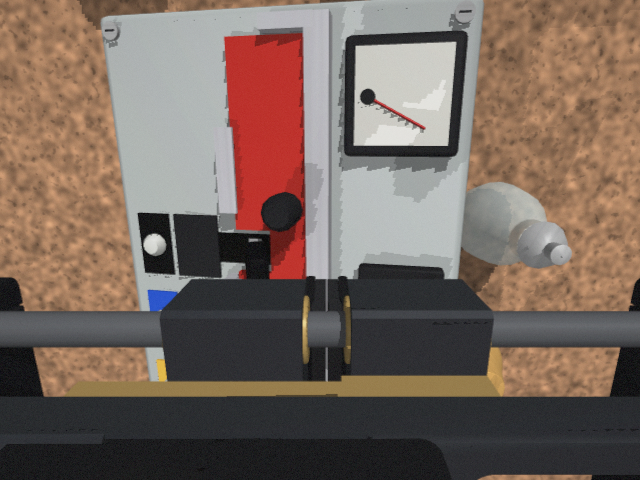

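The fingers hover behind the black lever at (258,255), clear of the knob at (281,211). I'll lower and then pull.

>>> {"fn": "send_rows", "kwargs": {"deltas": [{"tx": 0,"ty": 0,"tz": 2,"rx": 0,"ry": 0,"rz": 0},{"tx": 0,"ty": 0,"tz": 4.2,"rx": 0,"ry": 0,"rz": 0},{"tx": 0,"ty": -0.5,"tz": 4.2,"rx": 0,"ry": 0,"rz": 0},{"tx": 0,"ty": -1.0,"tz": 4.2,"rx": 0,"ry": 0,"rz": 0},{"tx": 0,"ty": -1.5,"tz": 4.2,"rx": 0,"ry": 0,"rz": 0}]}}

```text
time: 5.33
position: [0.6, 0.1367, 0.1117]
tool_rot: [0.719, 0.695, 0.0, 0.0]
ft_force: [-0.7, -0.5, 0.5]
grip_width: 0.0006
```

>>> {"fn": "send_rows", "kwargs": {"deltas": [{"tx": 0,"ty": -0.4,"tz": 0,"rx": 0,"ry": 0,"rz": 0},{"tx": 0,"ty": -0.8,"tz": 0,"rx": 0,"ry": 0,"rz": 0},{"tx": 0,"ty": -1.2,"tz": 0,"rx": 0,"ry": 0,"rz": 0},{"tx": 0,"ty": -1.6,"tz": 0,"rx": 0,"ry": 0,"rz": 0},{"tx": 0,"ty": -2.0,"tz": 0,"rx": 0,"ry": 0,"rz": 0}]}}

```text
time: 5.75
position: [0.5818, 0.1374, 0.1122]
tool_rot: [0.719, 0.695, 0.002, 0.002]
ft_force: [3.4, 0.0, 2.3]
grip_width: 0.0003
```

>>> {"fn": "send_rows", "kwargs": {"deltas": [{"tx": 0,"ty": -0.4,"tz": 0,"rx": 0,"ry": 0,"rz": 0},{"tx": 0,"ty": -0.8,"tz": 0,"rx": 0,"ry": 0,"rz": 0},{"tx": 0,"ty": -1.2,"tz": 0,"rx": 0,"ry": 0,"rz": 0},{"tx": 0,"ty": -1.6,"tz": 0,"rx": 0,"ry": 0,"rz": 0},{"tx": 0,"ty": -2.0,"tz": 0,"rx": 0,"ry": 0,"rz": 0}]}}

```text
time: 6.17
position: [0.5592, 0.1381, 0.11]
tool_rot: [0.719, 0.695, -0.0, -0.0]
ft_force: [4.8, 1.1, -0.4]
grip_width: 0.0008
```

>>> {"fn": "send_rows", "kwargs": {"deltas": [{"tx": 0,"ty": -0.2,"tz": 0,"rx": 0,"ry": 0,"rz": 0},{"tx": 0,"ty": -0.4,"tz": 0,"rx": 0,"ry": 0,"rz": 0},{"tx": 0,"ty": -0.6,"tz": 0,"rx": 0,"ry": 0,"rz": 0}]}}

```text
time: 6.42
position: [0.5535, 0.1382, 0.1101]
tool_rot: [0.719, 0.695, -0.0, -0.0]
ft_force: [4.1, -0.5, -1.4]
grip_width: 0.0011
```

Run:
```python
from h import *
wrist("2",["mains_tip"])
c=look("scene","2",["mains_tip"])
im=cv2.imread("pics/scene2.png");cv2.imwrite("pics/scene2z.png",cv2.resize(im[180:300,250:430],(720,480)))
```

```text
tcp con [ -8.2  51.2 110.1] t 6.4167
```

View pics/scene2z.png

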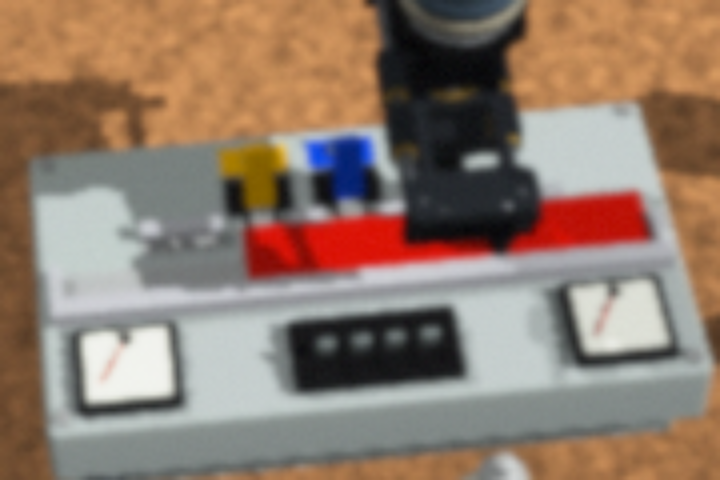

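View pics/w2.png

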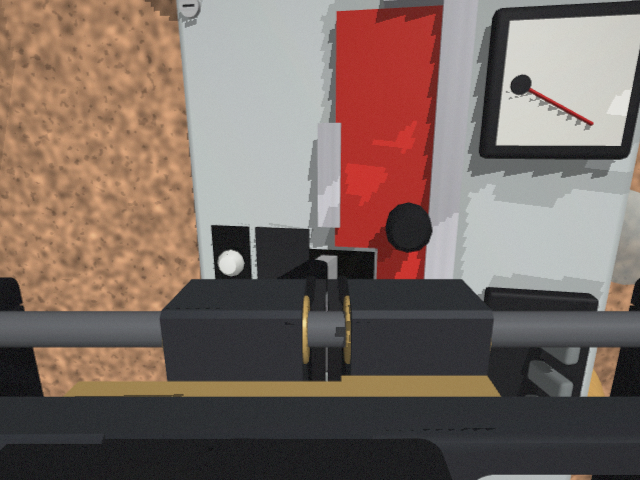

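Force is still 4 N, so the lever is still moving. I'll keep going in small steps and stop when the force rises.

>>> {"fn": "send_rows", "kwargs": {"deltas": [{"tx": 0,"ty": -0.2,"tz": 0,"rx": 0,"ry": 0,"rz": 0},{"tx": 0,"ty": -0.4,"tz": 0,"rx": 0,"ry": 0,"rz": 0}]}}

```text
time: 6.78
position: [0.5504, 0.1384, 0.1106]
tool_rot: [0.719, 0.695, 0.0, 0.0]
ft_force: [4.5, -0.5, -0.6]
grip_width: 0.0002
```

>>> {"fn": "send_rows", "kwargs": {"deltas": [{"tx": 0,"ty": -0.2,"tz": 0,"rx": 0,"ry": 0,"rz": 0},{"tx": 0,"ty": -0.2,"tz": 0,"rx": 0,"ry": 0,"rz": 0}]}}

```text
time: 6.95
position: [0.5474, 0.1385, 0.1106]
tool_rot: [0.719, 0.695, -0.0, -0.0]
ft_force: [4.0, 0.5, -0.3]
grip_width: 0.0004
```

>>> {"fn": "send_rows", "kwargs": {"deltas": [{"tx": 0,"ty": -0.2,"tz": 0,"rx": 0,"ry": 0,"rz": 0},{"tx": 0,"ty": -0.2,"tz": 0,"rx": 0,"ry": 0,"rz": 0}]}}

```text
time: 7.12
position: [0.5455, 0.1385, 0.1106]
tool_rot: [0.719, 0.695, -0.0, -0.0]
ft_force: [3.9, -0.5, 0.9]
grip_width: 0.0003
```

>>> {"fn": "send_rows", "kwargs": {"deltas": [{"tx": 0,"ty": -0.15,"tz": 0,"rx": 0,"ry": 0,"rz": 0},{"tx": 0,"ty": -0.15,"tz": 0,"rx": 0,"ry": 0,"rz": 0}]}}

```text
time: 7.28
position: [0.5441, 0.1386, 0.1106]
tool_rot: [0.719, 0.695, -0.0, -0.0]
ft_force: [4.4, -0.5, -0.4]
grip_width: 0.0003
```

>>> {"fn": "send_rows", "kwargs": {"deltas": [{"tx": 0,"ty": -0.15,"tz": 0,"rx": 0,"ry": 0,"rz": 0},{"tx": 0,"ty": -0.15,"tz": 0,"rx": 0,"ry": 0,"rz": 0}]}}

```text
time: 7.45
position: [0.5425, 0.1386, 0.1106]
tool_rot: [0.719, 0.695, -0.0, -0.0]
ft_force: [2.3, 0.4, -0.5]
grip_width: 0.0003
```

>>> {"fn": "send_rows", "kwargs": {"deltas": [{"tx": 0,"ty": -0.15,"tz": 0,"rx": 0,"ry": 0,"rz": 0},{"tx": 0,"ty": -0.15,"tz": 0,"rx": 0,"ry": 0,"rz": 0}]}}

```text
time: 7.62
position: [0.5413, 0.1387, 0.1106]
tool_rot: [0.719, 0.695, 0.0, 0.0]
ft_force: [4.2, -0.5, -0.4]
grip_width: 0.0003
```

>>> {"fn": "send_rows", "kwargs": {"deltas": [{"tx": 0,"ty": -0.15,"tz": 0,"rx": 0,"ry": 0,"rz": 0},{"tx": 0,"ty": -0.15,"tz": 0,"rx": 0,"ry": 0,"rz": 0}]}}

```text
time: 7.78
position: [0.541, 0.1387, 0.1109]
tool_rot: [0.719, 0.695, 0.001, 0.001]
ft_force: [5.2, -0.0, 0.0]
grip_width: 0.0003
```

Run:
```python
from h import *
c,P=wrist("3",["mains_tip"]);im=cv2.imread("pics/w3.png");cv2.imwrite("pics/w3z.png",cv2.resize(im[180:300,200:440],(800,400)))
```

```text
tcp con [-20.7  51.2 110.9] t 7.7833
```

View pics/w3z.png

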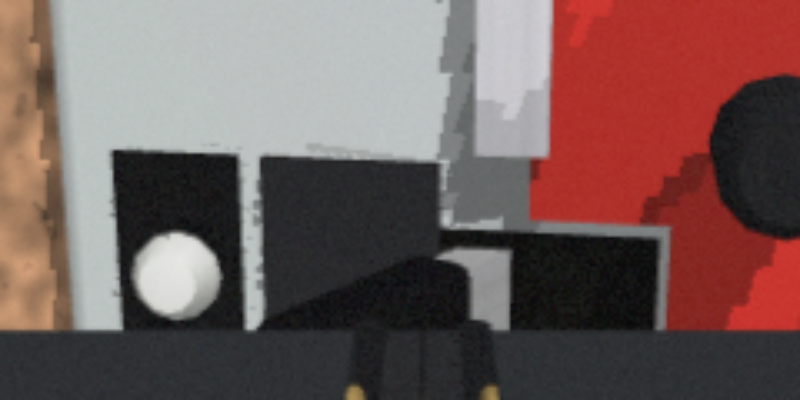

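The black lever now leans towards the operator at crop (350,290), and the motion has nearly stopped. A little more to seat it.

>>> {"fn": "send_rows", "kwargs": {"deltas": [{"tx": 0,"ty": -0.15,"tz": 0,"rx": 0,"ry": 0,"rz": 0},{"tx": 0,"ty": -0.15,"tz": 0,"rx": 0,"ry": 0,"rz": 0}]}}

```text
time: 8.05
position: [0.5408, 0.1387, 0.1112]
tool_rot: [0.719, 0.695, 0.002, 0.002]
ft_force: [7.3, -0.4, -0.8]
grip_width: 0.0006
```

>>> {"fn": "send_rows", "kwargs": {"deltas": [{"tx": 0,"ty": -0.15,"tz": 0,"rx": 0,"ry": 0,"rz": 0},{"tx": 0,"ty": -0.15,"tz": 0,"rx": 0,"ry": 0,"rz": 0}]}}

```text
time: 8.22
position: [0.5405, 0.1388, 0.1115]
tool_rot: [0.719, 0.695, 0.003, 0.003]
ft_force: [8.5, -0.6, -0.6]
grip_width: 0.0004
```

>>> {"fn": "send_rows", "kwargs": {"deltas": [{"tx": 0,"ty": -0.15,"tz": 0,"rx": 0,"ry": 0,"rz": 0},{"tx": 0,"ty": -0.15,"tz": 0,"rx": 0,"ry": 0,"rz": 0}]}}

```text
time: 8.38
position: [0.5403, 0.1388, 0.1118]
tool_rot: [0.719, 0.695, 0.004, 0.004]
ft_force: [10.6, -0.6, -0.9]
grip_width: -0.0
```

>>> {"fn": "send_rows", "kwargs": {"deltas": [{"tx": 0,"ty": 1.0,"tz": 0,"rx": 0,"ry": 0,"rz": 0},{"tx": 0,"ty": 1.5,"tz": -2,"rx": 0,"ry": 0,"rz": 0},{"tx": 0,"ty": 1.5,"tz": -5,"rx": 0,"ry": 0,"rz": 0},{"tx": 3,"ty": 3.5,"tz": -6,"rx": 0,"ry": 0,"rz": 0},{"tx": 6.2,"ty": 5.3,"tz": -6,"rx": 0,"ry": 0,"rz": 0}]}}

```text
time: 8.8
position: [0.5899, 0.1983, 0.1731]
tool_rot: [0.72, 0.694, -0.001, -0.0]
ft_force: [0.5, -0.8, 0.6]
grip_width: 0.0002
```

>>> {"fn": "send_rows", "kwargs": {"deltas": [{"tx": 0.5,"ty": 0,"tz": 0,"rx": 0,"ry": 0,"rz": 0},{"tx": 0.5,"ty": 0,"tz": 0,"rx": 0,"ry": 0,"rz": 0}]}}

```text
time: 8.97
position: [0.5888, 0.2058, 0.1697]
tool_rot: [0.718, 0.696, -0.002, -0.002]
ft_force: [0.2, -0.4, 0.6]
grip_width: 0.0004
```

Run:
```python
from h import *
o=robot.get_obs();print(con(o["position"])*1000,o["tool_rot"],o["time"])
c=look("top","4",["mains_tip","gate_knob"])
im=cv2.imread("pics/top4.png");cv2.imwrite("pics/top4z.png",cv2.resize(im[170:310,190:400],(800,533)))
```

```text
[ 24.79541286 119.84774711 169.69077151] [ 0.718015    0.69602344 -0.00183008 -0.00157534] 8.9667
top mains_tip [263.4 269.2] 0.56 [0.5184 0.1403 0.113 ]
top gate_knob [251.  231.9] 0.87 [0.5966 0.1676 0.1109]
top gate_knob [264.5 268.7] 0.6 [0.5194 0.1377 0.1155]
```

View pics/top4z.png

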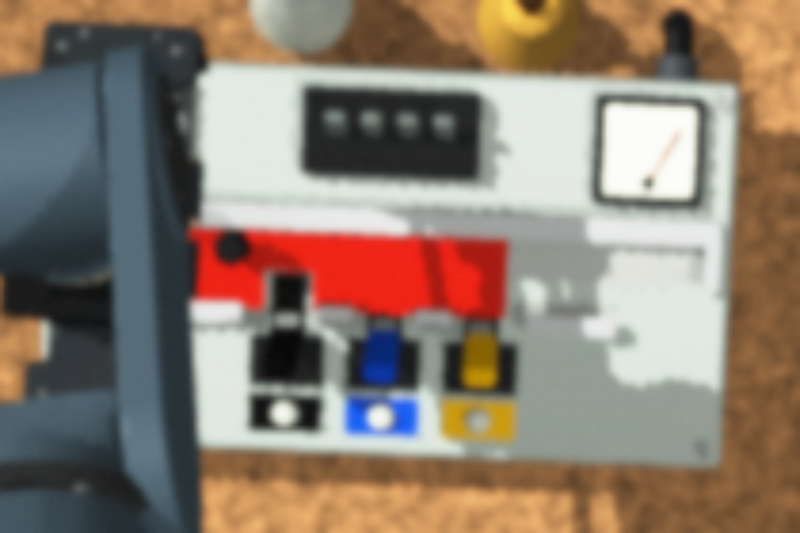

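The top view shows the three levers level with one another and all off. The knob is free at crop (232,245). Lowering at its left.

>>> {"fn": "send_rows", "kwargs": {"deltas": [{"tx": 0,"ty": 0.3,"tz": 2,"rx": 0,"ry": 0,"rz": 0},{"tx": 0,"ty": 0.3,"tz": 5,"rx": 0,"ry": 0,"rz": 0},{"tx": 0,"ty": 0.3,"tz": 6.2,"rx": 0,"ry": 0,"rz": 0},{"tx": 0,"ty": 0.3,"tz": 6.4,"rx": 0,"ry": 0,"rz": 0},{"tx": 0,"ty": 0.3,"tz": 6.4,"rx": 0,"ry": 0,"rz": 0}]}}

```text
time: 9.53
position: [0.5922, 0.203, 0.1054]
tool_rot: [0.719, 0.695, -0.002, -0.001]
ft_force: [0.3, 0.3, 0.9]
grip_width: 0.0006
```

Run:
```python
from h import *
wrist("5")
```

```text
tcp con [ 28.3 117.2 105.4] t 9.5333
```

>>> {"fn": "send_rows", "kwargs": {"deltas": [{"tx": -0.8,"ty": 0,"tz": 0,"rx": 0,"ry": 0,"rz": 0},{"tx": -1.4,"ty": 0,"tz": 0,"rx": 0,"ry": 0,"rz": 0},{"tx": -2.0,"ty": 0,"tz": 0,"rx": 0,"ry": 0,"rz": 0},{"tx": -2.6,"ty": 0,"tz": 0,"rx": 0,"ry": 0,"rz": 0},{"tx": -3.2,"ty": 0,"tz": 0,"rx": 0,"ry": 0,"rz": 0}]}}

```text
time: 10.0
position: [0.593, 0.1723, 0.1077]
tool_rot: [0.719, 0.695, 0.001, -0.0]
ft_force: [-1.5, 4.7, 4.3]
grip_width: 0.0003
```

>>> {"fn": "send_rows", "kwargs": {"deltas": [{"tx": -0.7,"ty": 0,"tz": 0,"rx": 0,"ry": 0,"rz": 0},{"tx": -1.4,"ty": 0,"tz": 0,"rx": 0,"ry": 0,"rz": 0},{"tx": -2.1,"ty": 0,"tz": 0,"rx": 0,"ry": 0,"rz": 0},{"tx": -2.8,"ty": 0,"tz": 0,"rx": 0,"ry": 0,"rz": 0},{"tx": -3.5,"ty": 0,"tz": 0,"rx": 0,"ry": 0,"rz": 0}]}}

```text
time: 10.42
position: [0.5915, 0.1374, 0.1076]
tool_rot: [0.719, 0.695, 0.001, -0.0]
ft_force: [-1.5, 5.5, 4.0]
grip_width: 0.0007
```

>>> {"fn": "send_rows", "kwargs": {"deltas": [{"tx": -0.7,"ty": 0,"tz": 0,"rx": 0,"ry": 0,"rz": 0},{"tx": -1.4,"ty": 0,"tz": 0,"rx": 0,"ry": 0,"rz": 0},{"tx": -2.1,"ty": 0,"tz": 0,"rx": 0,"ry": 0,"rz": 0},{"tx": -2.8,"ty": 0,"tz": 0,"rx": 0,"ry": 0,"rz": 0},{"tx": -3.5,"ty": 0,"tz": 0,"rx": 0,"ry": 0,"rz": 0}]}}

```text
time: 10.83
position: [0.5901, 0.1025, 0.1075]
tool_rot: [0.719, 0.695, 0.001, -0.0]
ft_force: [-1.3, 6.1, 3.6]
grip_width: 0.0004
```

Run:
```python
from h import *
o=robot.get_obs();print(con(o["position"])*1000,o["tool_rot"],o["time"])
c=look("scene","6",["generator_tip","gate_knob"])
im=cv2.imread("pics/scene6.png");cv2.imwrite("pics/scene6z.png",cv2.resize(im[180:300,250:430],(720,480)))
c=look("top","6",["generator_tip","gate_knob"])
im=cv2.imread("pics/top6.png");cv2.imwrite("pics/top6z.png",cv2.resize(im[170:310,190:400],(800,533)))
```

```text
[ 29.60400068  16.64229398 107.50900579] [ 7.19275586e-01  6.94724120e-01  9.16553081e-04 -4.35073605e-04] 10.8333
scene generator_tip [313.2 212.9] 0.62 [0.4377 0.0433 0.0068]
scene gate_knob [463.6 268.9] 0.38 [0.6674 0.3854 0.0273]
top generator_tip [314.  266.5] 0.51 [0.5246 0.0346 0.1164]
```

View pics/scene6z.png

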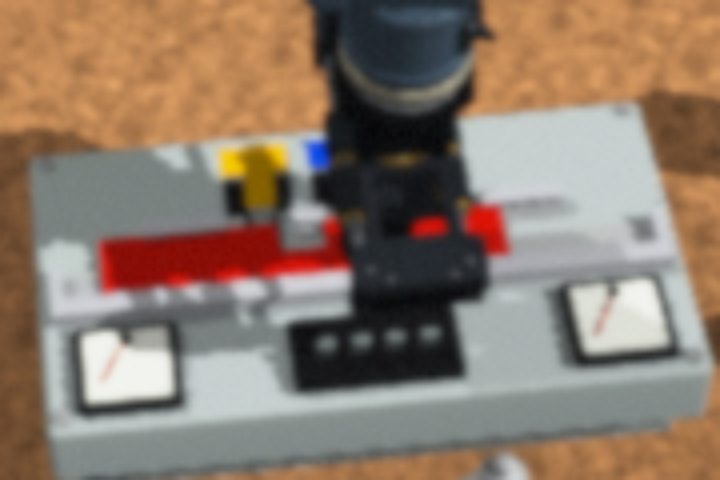

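View pics/top6z.png

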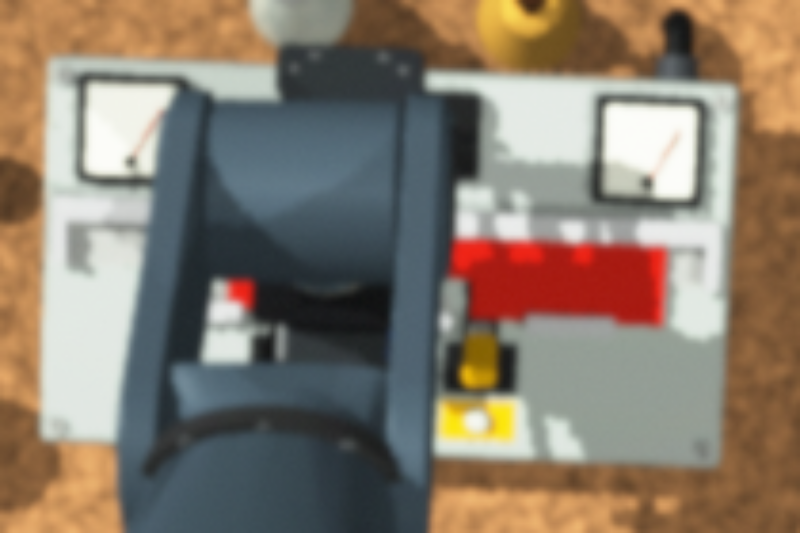

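```bash
cat >> h.py <<'E'
def redend(f):
    c=np.load(f) if isinstance(f,str) else f
    K,R,t=c["intrinsics"],c["R"],c["t"];z=c["z_map"];vv,uu=np.mgrid[:480,:640]
    P=con(((np.stack([uu,vv,np.ones_like(uu)],-1)@np.linalg.inv(K).T)*z[...,None]-t)@R)*1000
    # use fixed plane intersect for red pixels: z of plate top
    ray=(np.stack([uu,vv,np.ones_like(uu)],-1)@np.linalg.inv(K).T)@R; org=-R.T@t
    lam=(.085-org[2])/ray[...,2]; F=con(org+lam[...,None]*ray)*1000
    col=c["color"].astype(int);m=(col[...,0]>90)&(col[...,1]<70)&(col[...,2]<70)&(F[...,0]>15)&(F[...,0]<40)&(abs(F[...,1])<200)
    q=F[m];rows=vv[m];ends=[q[rows==r,1].min() for r in np.unique(rows)]
    lf=[q[rows==r,1].max() for r in np.unique(rows)]
    return np.median(ends),np.median(lf)
E
python3 - <<'E'
from h import *
for f in ["top0.npz","top4.npz","top6.npz","scene0.npz","scene6.npz"]:
    try:print(f,redend(f))
    except Exception as e:print(f,e)
E
```

```text
top0.npz (np.float64(-68.04681071228632), np.float64(174.4830751437708))
top4.npz (np.float64(-65.85743598735796), np.float64(105.57520365259737))
top6.npz (np.float64(-156.0194835124306), np.float64(-37.732913879570276))
scene0.npz (np.float64(-23.789459778775786), np.float64(125.66186786286806))
scene6.npz (np.float64(-99.25991049179474), np.float64(-6.323868941907359))
```

>>> {"fn": "send_rows", "kwargs": {"deltas": [{"tx": -0.6,"ty": 0,"tz": 0,"rx": 0,"ry": 0,"rz": 0},{"tx": -1.2,"ty": 0,"tz": 0,"rx": 0,"ry": 0,"rz": 0},{"tx": -1.6,"ty": 0,"tz": 0,"rx": 0,"ry": 0,"rz": 0},{"tx": -1.9,"ty": 0,"tz": 0,"rx": 0,"ry": 0,"rz": 0},{"tx": -2.1,"ty": 0,"tz": 0,"rx": 0,"ry": 0,"rz": 0}]}}

```text
time: 11.55
position: [0.5893, 0.0805, 0.1064]
tool_rot: [0.719, 0.695, -0.0, -0.0]
ft_force: [0.4, 2.2, -1.1]
grip_width: 0.0006
```

Run:
```python
from h import *
o=robot.get_obs();print(con(o["position"])*1000,o["ft_force"],o["time"])
c=look("top","7",[]);print(redend(c))
```

```text
[ 29.51427634  -5.32805746 106.3914936 ] [ 0.38520596  2.20661599 -1.103793  ] 11.55
(np.float64(-175.4617359040019), np.float64(-65.30627440355228))
```

>>> {"fn": "send_rows", "kwargs": {"deltas": [{"tx": 0.8,"ty": 0,"tz": 0,"rx": 0,"ry": 0,"rz": 0},{"tx": 1.0,"ty": 0,"tz": -3,"rx": 0,"ry": 0,"rz": 0},{"tx": 0.5,"ty": -2,"tz": -6.4,"rx": 0,"ry": 0,"rz": 0},{"tx": -1,"ty": -6,"tz": -6.4,"rx": 0,"ry": 0,"rz": 0},{"tx": -2.6,"ty": -9.5,"tz": -6.4,"rx": 0,"ry": 0,"rz": 0}]}}

```text
time: 12.02
position: [0.4948, 0.0582, 0.1725]
tool_rot: [0.718, 0.696, 0.002, 0.003]
ft_force: [-1.0, -1.0, -0.9]
grip_width: 0.0005
```

>>> {"fn": "send_rows", "kwargs": {"deltas": [{"tx": -2.5,"ty": -0.6,"tz": 0,"rx": 0,"ry": 0,"rz": 0},{"tx": -2.5,"ty": -0.6,"tz": 0,"rx": 0,"ry": 0,"rz": 0}]}}

```text
time: 12.18
position: [0.4835, 0.0314, 0.1708]
tool_rot: [0.719, 0.695, -0.002, -0.0]
ft_force: [0.5, -0.5, -0.4]
grip_width: 0.0005
```

Run:
```python
from h import *
o=robot.get_obs();print(con(o["position"])*1000,o["ft_force"],o["time"])
c=look("top","8",["gate_knob","generator_tip"]);print(redend(c))
im=cv2.imread("pics/top8.png");cv2.imwrite("pics/top8z.png",cv2.resize(im[170:310,190:400],(800,533)))
c=look("scene","8",["generator_tip","gate_knob"])
im=cv2.imread("pics/scene8.png");cv2.imwrite("pics/scene8z.png",cv2.resize(im[180:300,250:430],(720,480)))
```

```text
[-74.64684208 -57.89876602 170.77521116] [ 0.5380207  -0.48027628 -0.38626398] 12.1833
top gate_knob [304.5 237.2] 0.58 [0.5734 0.0507 0.282 ]
top generator_tip [424.7 293. ] 0.71 [ 0.4687 -0.2132  0.0267]
top generator_tip [314.3 268.6] 0.37 [0.5129 0.0309 0.4997]
(np.float64(-175.67272811094585), np.float64(62.93228632578644))
scene generator_tip [313.5 217.1] 0.66 [0.5245 0.0318 0.1222]
scene gate_knob [329.  242.7] 0.63 [0.5925 0.0592 0.1085]
```

View pics/top8z.png

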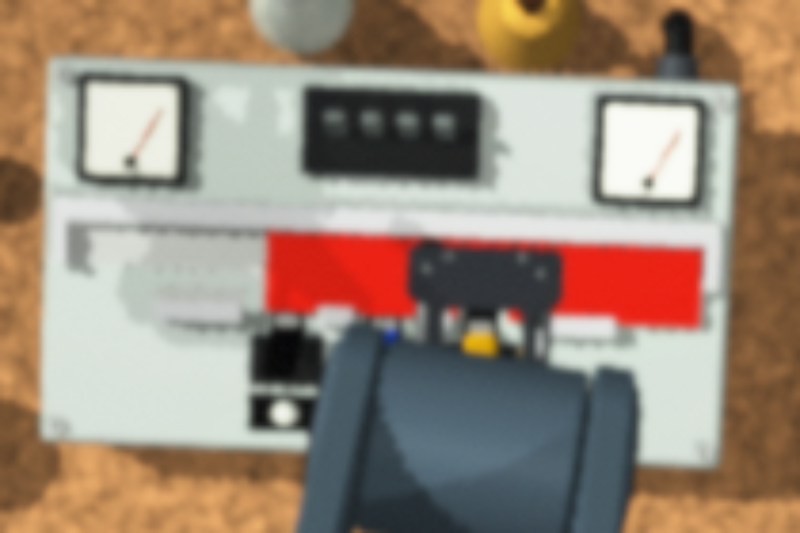

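View pics/scene8z.png

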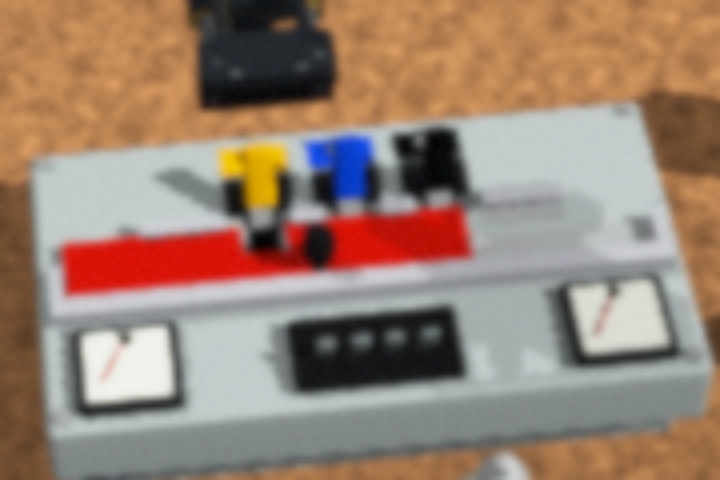

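The notch is around the yellow lever: the knob is about 30 mm left of it and the plate has shifted about 110 mm. Lowering in front of the yellow lever and pushing.

>>> {"fn": "send_rows", "kwargs": {"deltas": [{"tx": 0.1,"ty": 0,"tz": 3,"rx": 0,"ry": 0,"rz": 0},{"tx": 0.1,"ty": 0,"tz": 6,"rx": 0,"ry": 0,"rz": 0},{"tx": 0.1,"ty": 0,"tz": 6.5,"rx": 0,"ry": 0,"rz": 0},{"tx": 0.1,"ty": 0.7,"tz": 6.5,"rx": 0,"ry": 0,"rz": 0},{"tx": 0.1,"ty": 1.4,"tz": 6.5,"rx": 0,"ry": 0,"rz": 0}]}}

```text
time: 12.9
position: [0.5017, 0.0343, 0.1057]
tool_rot: [0.719, 0.695, -0.0, -0.0]
ft_force: [0.3, 1.1, -0.8]
grip_width: 0.0002
```

>>> {"fn": "send_rows", "kwargs": {"deltas": [{"tx": 0,"ty": 0.4,"tz": 0,"rx": 0,"ry": 0,"rz": 0},{"tx": 0,"ty": 0.8,"tz": 0,"rx": 0,"ry": 0,"rz": 0},{"tx": 0,"ty": 1.2,"tz": 0,"rx": 0,"ry": 0,"rz": 0},{"tx": 0,"ty": 1.6,"tz": 0,"rx": 0,"ry": 0,"rz": 0},{"tx": 0,"ty": 2.0,"tz": 0,"rx": 0,"ry": 0,"rz": 0}]}}

```text
time: 13.32
position: [0.5178, 0.0339, 0.1068]
tool_rot: [0.719, 0.695, -0.002, -0.002]
ft_force: [-6.4, 0.2, 4.0]
grip_width: 0.0005
```

>>> {"fn": "send_rows", "kwargs": {"deltas": [{"tx": 0,"ty": 0.3,"tz": 0,"rx": 0,"ry": 0,"rz": 0},{"tx": 0,"ty": 0.6,"tz": 0,"rx": 0,"ry": 0,"rz": 0},{"tx": 0,"ty": 0.9,"tz": 0,"rx": 0,"ry": 0,"rz": 0},{"tx": 0,"ty": 1.2,"tz": 0,"rx": 0,"ry": 0,"rz": 0},{"tx": 0,"ty": 1.5,"tz": 0,"rx": 0,"ry": 0,"rz": 0}]}}

```text
time: 13.73
position: [0.5361, 0.0329, 0.1066]
tool_rot: [0.719, 0.695, 0.0, 0.0]
ft_force: [-3.4, -0.3, 4.5]
grip_width: 0.0005
```

>>> {"fn": "send_rows", "kwargs": {"deltas": [{"tx": 0,"ty": 0.3,"tz": 0,"rx": 0,"ry": 0,"rz": 0},{"tx": 0,"ty": 0.6,"tz": 0,"rx": 0,"ry": 0,"rz": 0},{"tx": 0,"ty": 0.9,"tz": 0,"rx": 0,"ry": 0,"rz": 0},{"tx": 0,"ty": 1.2,"tz": 0,"rx": 0,"ry": 0,"rz": 0},{"tx": 0,"ty": 1.5,"tz": 0,"rx": 0,"ry": 0,"rz": 0}]}}

```text
time: 14.15
position: [0.5506, 0.0323, 0.1054]
tool_rot: [0.719, 0.695, -0.0, -0.0]
ft_force: [-4.2, 0.7, 3.4]
grip_width: 0.0008
```

>>> {"fn": "send_rows", "kwargs": {"deltas": [{"tx": 0,"ty": 0.2,"tz": 0,"rx": 0,"ry": 0,"rz": 0},{"tx": 0,"ty": 0.4,"tz": 0,"rx": 0,"ry": 0,"rz": 0},{"tx": 0,"ty": 0.6,"tz": 0,"rx": 0,"ry": 0,"rz": 0}]}}

```text
time: 14.4
position: [0.5565, 0.0321, 0.1052]
tool_rot: [0.719, 0.695, -0.0, -0.0]
ft_force: [-4.3, 0.8, 1.5]
grip_width: 0.0004
```

>>> {"fn": "send_rows", "kwargs": {"deltas": [{"tx": 0,"ty": 0.2,"tz": 0,"rx": 0,"ry": 0,"rz": 0},{"tx": 0,"ty": 0.3,"tz": 0,"rx": 0,"ry": 0,"rz": 0}]}}

```text
time: 14.57
position: [0.5593, 0.032, 0.105]
tool_rot: [0.719, 0.695, -0.001, -0.001]
ft_force: [-5.6, -0.6, 0.5]
grip_width: 0.0007
```

>>> {"fn": "send_rows", "kwargs": {"deltas": [{"tx": 0,"ty": 0.2,"tz": 0,"rx": 0,"ry": 0,"rz": 0},{"tx": 0,"ty": 0.2,"tz": 0,"rx": 0,"ry": 0,"rz": 0}]}}

```text
time: 14.73
position: [0.5594, 0.032, 0.1049]
tool_rot: [0.719, 0.695, -0.002, -0.002]
ft_force: [-7.2, -1.1, 3.4]
grip_width: 0.0005
```

>>> {"fn": "send_rows", "kwargs": {"deltas": [{"tx": 0,"ty": 0.2,"tz": 0,"rx": 0,"ry": 0,"rz": 0},{"tx": 0,"ty": 0.2,"tz": 0,"rx": 0,"ry": 0,"rz": 0}]}}

```text
time: 14.9
position: [0.5594, 0.032, 0.1049]
tool_rot: [0.719, 0.695, -0.003, -0.004]
ft_force: [-10.4, 0.3, 5.6]
grip_width: 0.0003
```

>>> {"fn": "send_rows", "kwargs": {"deltas": [{"tx": 0,"ty": 0.2,"tz": 0,"rx": 0,"ry": 0,"rz": 0},{"tx": 0,"ty": 0.2,"tz": 0,"rx": 0,"ry": 0,"rz": 0},{"tx": 0,"ty": 0.2,"tz": 0,"rx": 0,"ry": 0,"rz": 0}]}}

```text
time: 15.15
position: [0.5595, 0.0321, 0.1049]
tool_rot: [0.719, 0.695, -0.005, -0.005]
ft_force: [-13.4, -1.8, 8.8]
grip_width: 0.0005
```

Run:
```python
from h import *
o=robot.get_obs();print(con(o["position"])*1000,o["ft_force"],o["time"])
c=look("scene","9",["generator_tip","gate_knob"])
im=cv2.imread("pics/scene9.png");cv2.imwrite("pics/scene9z.png",cv2.resize(im[180:300,250:430],(720,480)))
```

```text
[  1.3511531  -54.73190925 104.86262788] [-13.39802672  -1.82338616   8.76340488] 15.15
scene gate_knob [330.3 240.8] 0.66 [0.6512 0.0506 0.2176]
scene gate_knob [316.7 237.5] 0.41 [0.6385 0.0225 0.2174]
```

View pics/scene9z.png

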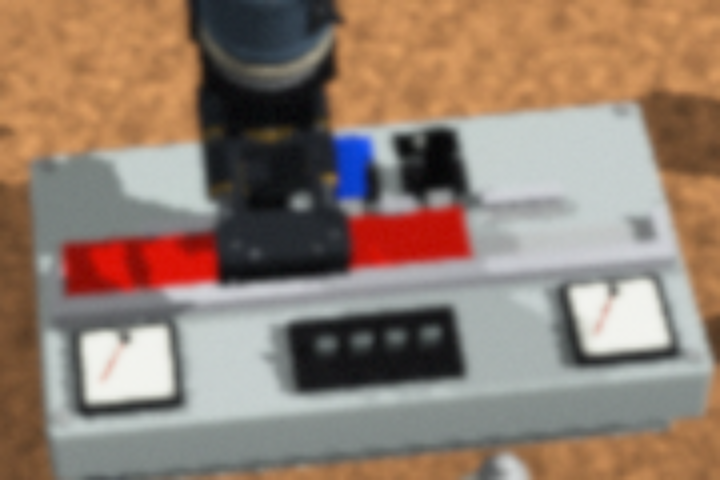

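The lever is against a solid stop at 13 N. I'll back off and check.

>>> {"fn": "send_rows", "kwargs": {"deltas": [{"tx": 0,"ty": -1.5,"tz": 0,"rx": 0,"ry": 0,"rz": 0},{"tx": 0,"ty": -3.5,"tz": -2,"rx": 0,"ry": 0,"rz": 0},{"tx": 0,"ty": -6,"tz": -6,"rx": 0,"ry": 0,"rz": 0},{"tx": 0,"ty": -8,"tz": -10,"rx": 0,"ry": 0,"rz": 0},{"tx": -2,"ty": -8,"tz": -12,"rx": 0,"ry": 0,"rz": 0}]}}

```text
time: 15.72
position: [0.4839, 0.0167, 0.2276]
tool_rot: [0.718, 0.696, 0.001, 0.0]
ft_force: [-0.1, -0.1, 0.1]
grip_width: 0.0005
```

>>> {"fn": "send_rows", "kwargs": {"deltas": [{"tx": -3,"ty": 0,"tz": 0,"rx": 0,"ry": 0,"rz": 0},{"tx": -6,"ty": 0,"tz": 0,"rx": 0,"ry": 0,"rz": 0},{"tx": -9,"ty": 0,"tz": 0,"rx": 0,"ry": 0,"rz": 0},{"tx": -12,"ty": 0,"tz": 0,"rx": 0,"ry": 0,"rz": 0},{"tx": -12,"ty": 0,"tz": 0,"rx": 0,"ry": 0,"rz": 0}]}}

```text
time: 16.13
position: [0.4845, -0.1115, 0.2266]
tool_rot: [0.721, 0.693, 0.001, 0.005]
ft_force: [0.5, -0.1, -0.3]
grip_width: 0.0004
```

Run:
```python
from h import *
o=robot.get_obs();print(con(o["position"])*1000,o["ft_force"],o["time"])
L=["generator_tip","battery_tip","mains_tip","gate_knob"]
for n in ["scene","top"]:
    c=look(n,"a",L)
    if n=="top":print(redend(c))
im=cv2.imread("pics/scenea.png");a=cv2.resize(im[180:300,250:430],(600,400))
im=cv2.imread("pics/topa.png");cv2.imwrite("pics/topaz.png",cv2.resize(im[170:310,190:400],(800,533)))
cv2.imwrite("pics/sceneaz.png",a)
c,P=wrist("a",L)
```

```text
[ -68.8909563  -200.70828221  226.63541815] [ 0.48231584 -0.11912598 -0.27563661] 16.1333
scene generator_tip [316.2 238.5] 0.68 [0.5858 0.0294 0.124 ]
scene generator_tip [318.3 231.6] 0.41 [0.5419 0.0411 0.0813]
scene battery_tip [337.9 214.5] 0.64 [0.5258 0.0911 0.1227]
scene mains_tip [356.9 212.9] 0.58 [0.5233 0.1386 0.1157]
scene gate_knob [329.4 239.6] 0.77 [0.5871 0.0609 0.1135]
top generator_tip [314.5 239.6] 0.45 [0.5804 0.0339 0.1227]
top battery_tip [289.6 269.9] 0.44 [0.5172 0.0855 0.1154]
top mains_tip [266.4 267.2] 0.63 [0.5225 0.1338 0.1163]
(np.float64(-179.4529407041493), np.float64(62.98307477766554))
generator_tip [480.3  24.7] 0.84 [ 21.8 -54.2 130. ]
tcp con [ -72.4 -193.9  225.6] t 16.6333
```

View pics/topaz.png

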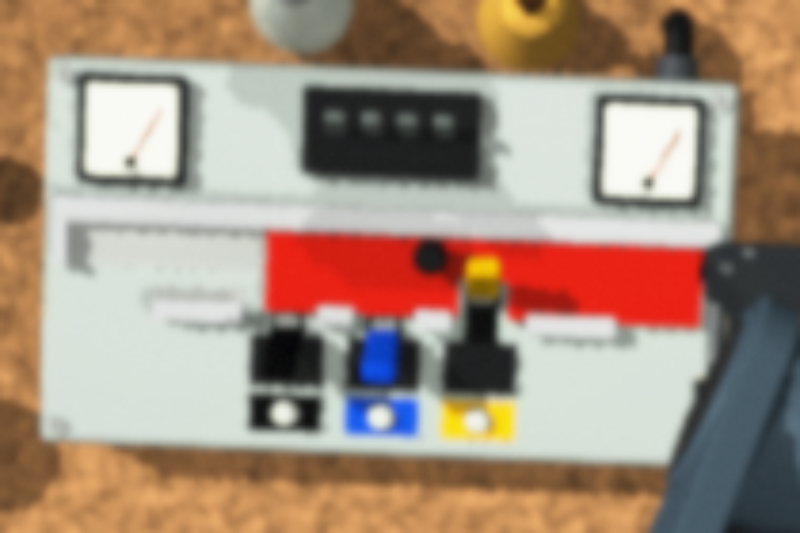

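View pics/sceneaz.png

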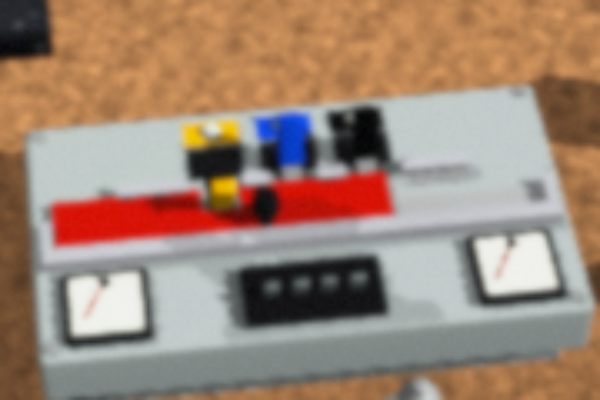

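View pics/wa.png

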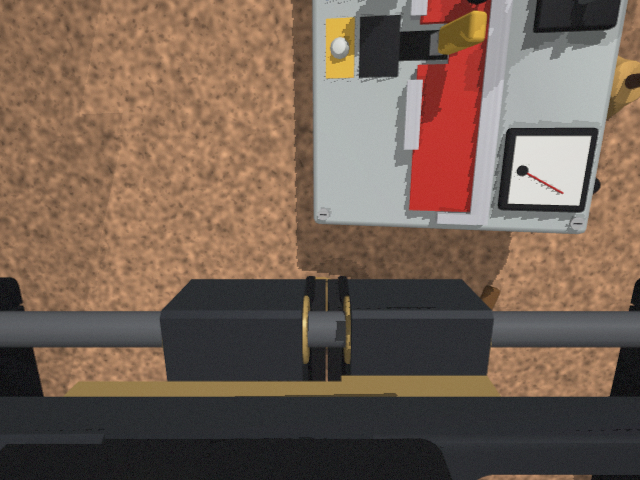

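The yellow tip is at console (21.8,-54,130), against 22.3 expected for fully on. Black and blue tips are level in the off position, and the notch is in line. Handing in.

```bash
python3 -c "
from rig import robot
print(robot.hand_in(), robot.get_obs()['time'])"
```

```text
the job is handed in; nothing more can be done
the job is handed in; nothing more can be done
```

The church is changed over to the generator, and I handed the job in at about 16.6 s of the 48 s allowed. No verdict was reported.

- **Mains lever (black):** I pulled it off until it rested on its stop, at about 11 N.
- **Gate plate (red):** I pushed it by its knob about 110 mm to the right, until the notch stood at the yellow lever. The knob ended 30 mm to the left of that lever, as it should.
- **Generator lever (yellow):** I pushed it on until it rested on its stop, at about 13 N in the forward direction. The wrist force at that moment was about 16 N overall.

**Last checks:**
- The yellow tip measured 21.8 mm beyond the slot line, against 22.3 mm expected for fully on.
- The black and blue levers were level with each other in the off position, to within about 5 mm in the coarse top view.
- The outgoing toggles looked unchanged in the pictures. I judged this by eye and did not measure them.
- The arm was clear of everything. I never went near the things around the console, but I did not re-measure where they stand.

**Disagreement:** estimates of the plate's travel ranged from 107 to 112 mm, because the arm partly hid the plate's ends. The knob-to-lever distance and the final pictures agree with the notch being in line.

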